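# Pack the bar's order into the red crate

### The arm

A 6-joint arm with a two-finger parallel gripper is mounted at the origin on the work surface. World frame = base frame: x ahead of the robot, y to its left, z up, the work surface at z = 0. Lengths are in m, angles in rad, forces in N, time in s.
With the tool pointing down it reaches from about 0.325 to 1 m from the base axis. Payload 5.1 kg.
Tool frame: the origin (TCP) lies between the finger pads; the fingertips stand 22 mm ahead of it and the grasp point (between the pads) lies 3 mm ahead of it; z points along the fingers, y is the direction in which the jaws open and shut (so a half turn about z gives the same grasp; the last joint's range is limited). The gripper opens to 85 mm and grips with 20 to 120 N. Pads are 22 mm wide; open, the fingers measure 114 mm over their backs; the gripper's body (76 mm by 85 mm) begins 54 mm behind the grasp point. The pads swing forward as they close: fully open they stand 13 mm farther back than shut.
Start: joints at [-1.334, 0.124, 1.65, -0, 1.367, -0.083], TCP at [0.204, -0.617, 0.253] pointing down, gripper open.
Joint ranges: [-2.61, 2.61], [-1.02, 2.33], [0.03, 2.71], [-1.35, 4.49], [0.32, 2.68], [-2.91, 2.91]. Speed limits (rad/s): [2.57, 2.57, 3.14, 3.14, 3.14, 3.14].

### API

Orientations are given as a rotation vector (axis times angle).
In Python, from station import env, grab_frame gives the robot as it stands.
- The arm moves only by the shell command python3 -m handwheel 'ROWS'. ROWS is a JSON object of lists of equal length, an entry for each row: "travel": the shift along the tool's x, y, z in m, a list of three; "turn": the turn, a rotation vector about the tool's x, y, z in degrees, a list of three; "grip": the finger opening in m, from 0 to 0.0854. A call has 1 to 8 rows; each row shifts and turns the commanded pose from where the row before left it, along the tool's axes as they then stand; what a row does not reach is not made up. A row lasts 1/10 s, in which the tool goes at most 50 mm and 8.59 degrees, less where a joint would pass 70% of its speed; a pose out of reach is approached as far as the arm can. A call is refused whole if a number of a shift passes 0.05 or a number of a turn 8.59, either way. A call with a gripper value outside its range is refused whole. The fingers move at their own pace and stop on an object; the grip force is fixed at half the most. Time passes only in rows, so rows that do not move let the fingers close. It gives the time, the measured TCP pose, the force and the opening at its end, in the units of the state.
- env.read_state(): the state, without advancing time (a new reading comes with each control period).
- grab_frame(name): name is "scene" or "top" or "wrist"; returns a dict with "pixels" (420x560x3 uint8, blue, green, red), "range_z" (420x560 float32, m along the optical axis (not along the pixel's ray), 0 where there is no reading), "fov_y" (degrees; the focal length in pixels is half the picture's height over the tangent of half this angle, whatever the lens; pixels are square), "cx", "cy" (the principal point, pixels), "R" (3x3) and "t" (3): a world point X has camera coordinates R X + t; the wrist camera has in their place "tool_from_camera" (4x4, takes a point from camera to tool coordinates, whose origin is the TCP and whose axes are the flange's). Camera axes: x right, y down, z forward; pixel columns grow to the right and rows downward; lengths in m; the calibration is good to about 2 mm. A picture is of the moment at which its call begins: read the wrist's pose just before it.
- env.job_done(): hands the job in, once; it reports no verdict.
The state is a dict: "clock": time; "joint_pos": joint angles; "joint_vel": joint speeds; "tau": joint torques, N m; "eef_pos": TCP position; "tool_rot": TCP orientation; "ft_force": force on the tool from outside, world axes, zero at the start; "ft_torque": the same for the moment, N m; "width": opening from 0.0 (shut) to 1.0 (fully open).
Only numpy, scipy, OpenCV 4.12 (cv2) and the standard library are available. Lean on these libraries where they do the work, as an engineer would, in place of code of your own. Each camera call takes 0.05 s, during which the arm holds its last target. There are 200 camera calls.

### The job

Pack the bar's order: put the orange juice bottle that leans in the sloping rack, the jar with the red lid and the white-and-blue carton into the three empty places of the red crate, one in each, all standing upright on the crate's floor. Set each of them down gently, never letting it drop, and leave the other bottles and things as they are.

Things in the scene. Friction and masses are not known exactly. Their poses are not given: they have to be found in the camera images.
- crate: low open red crate, loose, 1.5 kg, 190 x 190 mm, 85 mm high; walls, floor and two crossing dividers (as high as the walls) 5 mm thick. Origin: centre of its underside; x and y along its sides. Four places, 87 x 87 mm, centred at x = +-46, y = +-46 mm; the one at (+46, +46) is taken by the crate bottle, three are empty.
- juice_bottle: 280 g glass bottle, 165 mm tall: body 56 mm wide up to 92 mm, shoulder up to 118 mm, then neck and cap 28 mm wide. Origin: centre of its foot; +z along its axis to the cap. Orange, yellow label, white cap. It leans 35 degrees from vertical, cap towards the rack's front (-x), in one of the rack's two pockets (either one). To be packed.
- jar: round jar, 62 mm diameter over its whole height of 125 mm, 350 g, green glass with paper label and a red lid (the top 20 mm). Origin: centre of its foot, z up. To be packed.
- carton: white drinks carton with a blue lower band, 48 mm (its x) x 62 mm (its y) x 135 mm tall, 300 g, with a blue cap 24 mm wide and 12 mm high on top at y = +12 mm. Origin: centre of its underside, z up. To be packed.
- rack: dark steel sloping rack, fixed, 150 x 166 mm. Origin: centre of its underside; the bottles lean to its front, -x. Two pockets side by side along y, 60 mm wide, open above and at the rear (+x); a front wall 85 mm long and side walls 60 mm long (along the bottle) hold the body, the neck stands free. A bottle is drawn out along its own axis.
- pocket_a (a point): centre of the floor of the rack's pocket at +y (rack frame 35, 47, 42 mm), where a bottle's foot stands
- pocket_b (a point): centre of the floor of the rack's pocket at -y (rack frame 35, -47, 42 mm), where a bottle's foot stands
- crate_bottle: 280 g glass bottle, 165 mm tall: body 56 mm wide up to 92 mm, shoulder up to 118 mm, then neck and cap 28 mm wide. Origin: centre of its foot; +z along its axis to the cap. Green, paper label; stands in the crate's place at (+46, +46) mm. Leave alone.
- rack_bottle: 280 g glass bottle, 165 mm tall: body 56 mm wide up to 92 mm, shoulder up to 118 mm, then neck and cap 28 mm wide. Origin: centre of its foot; +z along its axis to the cap. Green, paper label, steel cap; leans in the rack's other pocket. Leave alone.
- can: can with green label, 66 mm diameter, 110 mm tall, origin at the centre of its foot. Leave alone.
- tumbler: clear tumbler, 72 mm diameter, 90 mm tall, origin at the centre of its foot. Leave alone.
- tonic: 280 g glass bottle, 165 mm tall: body 56 mm wide up to 92 mm, shoulder up to 118 mm, then neck and cap 28 mm wide. Origin: centre of its foot; +z along its axis to the cap. Amber, white label; stands upright near the back. Leave alone.
- spoon: spoon lying flat on the bench, origin near its middle. Leave alone.

How it is judged:
At the end, for the whole second after the job is handed in: The juice bottle, the jar and the carton are inside the red crate (each one's foot centre within 88 mm of the crate's centre along both of its sides), standing on its floor (foot less than 14 mm above the crate's underside), upright to 0.12 rad and at rest; the crate stands level (x of juice_bottle in the frame of crate between -0.088 and 0.088 m and y of juice_bottle in the frame of crate between -0.088 and 0.088 m and z of juice_bottle in the frame of crate between -0.002 and 0.014 m and angle between each of juice_bottle, jar, carton's own z axis and vertical below 0.12 rad and linear speed of each of juice_bottle, jar, carton below 0.03 m/s and x of jar in the frame of crate between -0.088 and 0.088 m and y of jar in the frame of crate between -0.088 and 0.088 m and z of jar in the frame of crate between -0.002 and 0.014 m and x of carton in the frame of crate between -0.088 and 0.088 m and y of carton in the frame of crate between -0.088 and 0.088 m and z of carton in the frame of crate between -0.002 and 0.014 m and angle between crate's own z axis and vertical below 0.06 rad); the robot touches nothing.
It fails at once if the juice bottle falls free (faster than 0.6 m/s with no finger on it, a drop of some 2 cm) (linear speed of juice_bottle above 0.6 m/s and contact force between the fingers and juice_bottle below 0.05 N).
It fails at once if the jar falls free (faster than 0.6 m/s with no finger on it, a drop of some 2 cm) (linear speed of jar above 0.6 m/s and contact force between the fingers and jar below 0.05 N).
It fails at once if the carton falls free (faster than 0.6 m/s with no finger on it, a drop of some 2 cm) (linear speed of carton above 0.6 m/s and contact force between the fingers and carton below 0.05 N).
It fails at once if a thing to be left alone (crate bottle, rack bottle, can, tumbler, tonic, spoon) is moved more than 40 mm (distance of any of crate_bottle, rack_bottle, can, tumbler, tonic, spoon from where it was at the start of the episode above 0.04 m).
It fails at once if the crate bottle, can, tumbler or tonic bottle is knocked over (angle between any of crate_bottle, can, tumbler, tonic's own z axis and vertical above 0.5 rad).
It also fails if it takes over 64 s, if anything falls off the work surface, if the arm or the gripper's body presses on something with over 40 N, if the wrist force passes 120 N, or if a joint passes its speed limit or range.

## Working session

There is one attempt and no reset: what is moved stays moved. The work goes in short steps, Python scripts to look and compute and a shell command to move; the robot and the scene stay as the last step left them, time stands still between calls to the robot, and variables do not carry over. Pictures are saved under pics/ and viewed, about 8 in all and at most 12, crops included, and the job is handed in when it is done.

```bash
ls; mkdir -p pics; python3 - <<'E'
from station import env, grab_frame
import cv2,numpy as np
s=env.read_state();print({k:np.round(v,3).tolist() for k,v in s.items()})
for n in("scene","top"):
    f=grab_frame(n);cv2.imwrite(f"pics/{n}0.png",f["pixels"]);np.savez(f"{n}0.npz",**f)
    print(n,f["fov_y"],f["cx"],f["cy"],f["R"].round(3).tolist(),f["t"])
E
```

```text
pics
{'clock': 0.0, 'joint_pos': [-1.334, 0.125, 1.652, -0.0, 1.367, -0.083], 'joint_vel': [0.001, -0.0, 0.0, -0.001, 0.0, -0.0], 'tau': [-0.002, -42.361, -36.545, -0.0, 0.007, 0.0], 'eef_pos': [0.204, -0.617, 0.252], 'tool_rot': [-3.099, -0.5, 0.0], 'ft_force': [0.086, 0.145, -0.297], 'ft_torque': [-0.003, 0.001, -0.019], 'width': 1.0}
scene 50.777614217691145 278.93631647457187 205.66682019455752 [[0.835, 0.55, 0.016], [0.352, -0.512, -0.784], [-0.423, 0.66, -0.621]] [-0.44560691 -0.14521387  1.2825742 ]
top 51.78968830935329 281.6747204088497 206.23884094184268 [[-0.008, -1.0, 0.013], [-0.986, 0.006, -0.167], [0.167, -0.014, -0.986]] [0.0103548  0.56046544 0.99248424]
```

View pics/scene0.png

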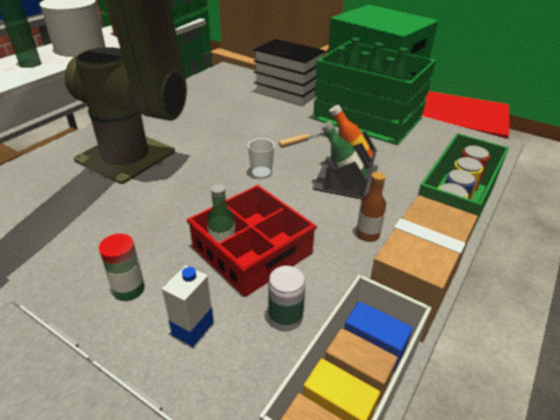

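View pics/top0.png

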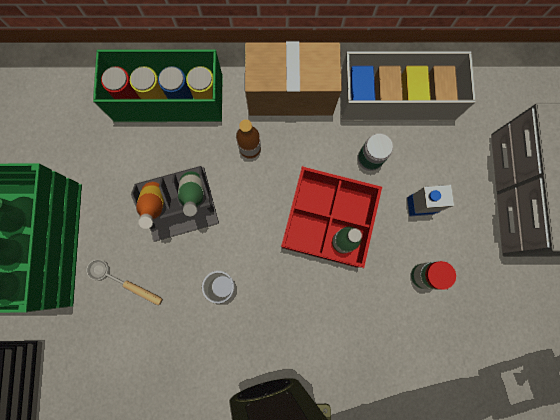

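The scene view shows the red-lidded jar (118,265), carton (188,305), crate (250,238, its bottle at the near-left) and the rack with the orange bottle on its far side (cap 335,110). In the top view, the jar's lid is at (441,275), the carton at (437,197), the crate at (332,217) with its bottle at (347,239), and the juice cap at (146,220).

```bash
cat > h.py <<'E'
import numpy as np,cv2
def cloud(f):
    h,w=f["range_z"].shape;fl=h/2/np.tan(np.radians(float(f["fov_y"]))/2)
    v,u=np.mgrid[:h,:w];z=f["range_z"]
    P=np.stack([(u-f["cx"])/fl*z,(v-f["cy"])/fl*z,z],-1)
    return (P-f["t"])@f["R"] if "R" in f else P
E
python3 - <<'E'
from h import *
np.set_printoptions(precision=4,suppress=True)
f=dict(np.load("top0.npz"));P=cloud(f);hsv=cv2.cvtColor(f["pixels"],cv2.COLOR_BGR2HSV);H,S,V=[hsv[...,i].astype(int) for i in range(3)]
def box(u0,v0,u1,v1):
    m=np.zeros(H.shape,bool);m[v0:v1,u0:u1]=1;return m
red=((H<8)|(H>172))&(S>150)
Z=P[...,2]
print("floor z",np.median(Z[300:340,300:400]))
def rect(m,name):
    p=P[m];print(name,len(p),"z",np.percentile(p[:,2],[5,50,95]));r=cv2.minAreaRect((p[:,:2]*1000).astype(np.float32));print(r)
rect(red&box(275,160,390,275)&(Z>.078)&(Z<.092),"crate")
m=red&box(410,255,465,295)&(Z>.118);rect(m,"jar");print(cv2.minEnclosingCircle((P[m][:,:2]*1000).astype(np.float32)))
m=box(400,180,460,220)&(Z>.128)&(Z<.142);rect(m,"carton")
m=box(400,180,460,220)&(Z>.142);print("ccap",P[m].mean(0))
for n,b in dict(tonic=(230,115,265,160),can=(355,130,395,172),cb=(330,220,365,255),tumb=(200,268,240,305)).items():
    p=P[box(*b)&(Z>.03)];t=p[p[:,2]>p[:,2].max()-.012];print(n,t.mean(0))
m=(H>5)&(H<18)&(S>150)&box(125,170,175,235)&(Z>.05);p=P[m];print("orange",len(p),p.min(0),p.max(0))
m=(S<70)&(V>120)&box(130,205,165,235)&(Z>.1);print("cap",m.sum(),P[m].mean(0),P[m].min(0),P[m].max(0))
g=box(120,160,225,245)&(Z>.03);rect(g&(S<90)&(V<110),"rack")
g=(H>35)&(H<90)&box(170,165,215,220)&(Z>.05);p=P[g];print("green",len(p),p.mean(0),p.max(0))
g=dict(np.load("scene0.npz"));Q=cloud(g);hs=cv2.cvtColor(g["pixels"],cv2.COLOR_BGR2HSV).astype(int);m=(hs[...,0]>5)&(hs[...,0]<18)&(hs[...,1]>180);m[:100]=0;m[170:]=0;m[:,:325]=0;m[:,380:]=0
print("scene orange",m.sum(),Q[m].mean(0));q=Q[m];
for A in(p:=P[(H>5)&(H<18)&(S>150)&box(125,170,175,235)&(Z>.05)],q):
    for a in np.arange(.1,.26,.02):
        k=A[(A[:,2]>a)&(A[:,2]<a+.02)]
        if len(k)>5:print(round(a,2),len(k),k.min(0),k.max(0))
E
```

```text
floor z -0.0008251590200841553
crate 1061 z [0.0794 0.083  0.0863]
((531.4337158203125, -109.42646789550781), (194.7124481201172, 196.10324096679688), 74.98861694335938)
jar 642 z [0.1209 0.1239 0.1267]
((396.585205078125, -173.8142547607422), (389.7173156738281, 58.08139419555664), 89.45537567138672)
((392.279541015625, -173.7733612060547), 195.0009765625)
carton 506 z [0.1309 0.1338 0.1368]
((567.0425415039062, -340.6625061035156), (48.165199279785156, 63.66320037841797), 3.0133159160614014)
ccap [ 0.5481 -0.2927  0.2409]
tonic [0.3867 0.0211 1.072 ]
can [0.3867 0.0211 1.072 ]
cb [0.3867 0.0211 1.072 ]
tumb [0.3867 0.0211 1.072 ]
orange 554 [0.3867 0.0211 0.0514] [0.6207 0.3411 1.072 ]
cap 161 [0.5062 0.2881 0.193 ] [0.3867 0.0211 0.166 ] [0.5245 0.3072 1.072 ]
rack 1450 z [0.0384 0.0717 0.1224]
((493.5721130371094, 201.01605224609375), (376.58502197265625, 182.46665954589844), 33.42755889892578)
green 579 [0.5836 0.211  0.1267] [0.6471 0.2602 1.072 ]
scene orange 468 [0.5549 0.2986 0.1262]
0.1 87 [0.5243 0.2763 0.1027] [0.5816 0.3307 0.12  ]
0.12 279 [0.5269 0.2794 0.1202] [0.5775 0.3302 0.14  ]
0.14 91 [0.5207 0.283  0.14  ] [0.5536 0.314  0.1585]
0.16 29 [0.5218 0.2833 0.1601] [0.5326 0.3083 0.1701]
0.1 95 [0.5393 0.272  0.1008] [0.5844 0.3422 0.1197]
0.12 179 [0.5326 0.2718 0.1201] [0.5803 0.3157 0.1396]
0.14 109 [0.5169 0.2791 0.14  ] [0.5618 0.3101 0.1598]
0.16 32 [0.5192 0.2812 0.1606] [0.5375 0.2983 0.1705]
```

```bash
python3 - <<'E'
from h import *
np.set_printoptions(precision=4,suppress=True)
f=dict(np.load("top0.npz"));P=cloud(f);hsv=cv2.cvtColor(f["pixels"],cv2.COLOR_BGR2HSV);H,S,V=[hsv[...,i].astype(int) for i in range(3)]
Z=np.where(f["range_z"]>0,P[...,2],-1)
def box(u0,v0,u1,v1):
    m=np.zeros(H.shape,bool);m[v0:v1,u0:u1]=1;return m
red=((H<8)|(H>172))&(S>150)
m=red&box(410,255,470,295)&(Z>.118)&(Z<.13);print("jar",P[m].mean(0),cv2.minEnclosingCircle((P[m][:,:2]*1000).astype(np.float32)))
m=box(400,180,460,220)&(Z>.142)&(Z<.2);print("ccap",P[m].mean(0))
for n,b in dict(tonic=(230,115,265,160),can=(355,130,395,172),cb=(330,220,365,255),tumb=(200,268,240,305)).items():
    p=P[box(*b)&(Z>.03)&(Z<.3)];t=p[p[:,2]>p[:,2].max()-.012];print(n,len(t),t.mean(0))
for n,b in dict(j=(132,205,162,235),g=(176,195,205,220)).items():
    m=box(*b)&(Z>.15)&(Z<.3);p=P[m];t=p[p[:,2]>p[:,2].max()-.02];print(n,len(p),p.mean(0),p.min(0),p.max(0),"top",t.mean(0))
g=box(120,160,225,245)&(Z>.02)&(Z<.3)&(S<60)&(V<130)
for a in np.arange(.02,.12,.01):
    k=g&(Z>a)&(Z<a+.01);p=P[k]
    if len(p)>10:r=cv2.minAreaRect((p[:,:2]*1000).astype(np.float32));print(round(a,2),len(p),np.round(r[0]),np.round(r[1]),r[2])
im=np.concatenate([cv2.resize(f["pixels"][155:250,115:235],None,fx=5,fy=5)],1);cv2.imwrite("pics/rack.png",im)
E
```

```text
jar [ 0.3939 -0.3378  0.1239] ((393.2021484375, -338.3073425292969), 31.34804344177246)
ccap [ 0.5666 -0.3286  0.1457]
tonic 140 [0.7202 0.0871 0.1634]
can 525 [ 0.6902 -0.2198  0.1085]
cb 142 [ 0.4775 -0.1432  0.1686]
tumb 198 [0.3714 0.1535 0.0885]
j 233 [0.5146 0.293  0.1718] [0.4952 0.2796 0.151 ] [0.5385 0.3085 0.1854] top [0.5106 0.2928 0.1753]
g 226 [0.5402 0.2023 0.1719] [0.522  0.1876 0.1504] [0.5644 0.2188 0.184 ] top [0.5363 0.2018 0.1752]
0.02 42 [565. 259.] [ 64. 163.] 15.673197746276855
0.03 81 [573. 259.] [ 80. 157.] 15.333235740661621
0.04 104 [582. 261.] [101. 160.] 17.105390548706055
0.05 338 [587. 266.] [110. 164.] 15.662513732910156
0.06 144 [586. 265.] [106. 164.] 15.449409484863281
0.07 166 [580. 264.] [ 96. 165.] 15.643588066101074
0.08 178 [579. 264.] [ 86. 166.] 15.089879035949707
0.09 239 [574. 263.] [ 79. 166.] 15.75467300415039
0.1 85 [573. 262.] [ 70. 165.] 15.90632152557373
```

View pics/rack.png

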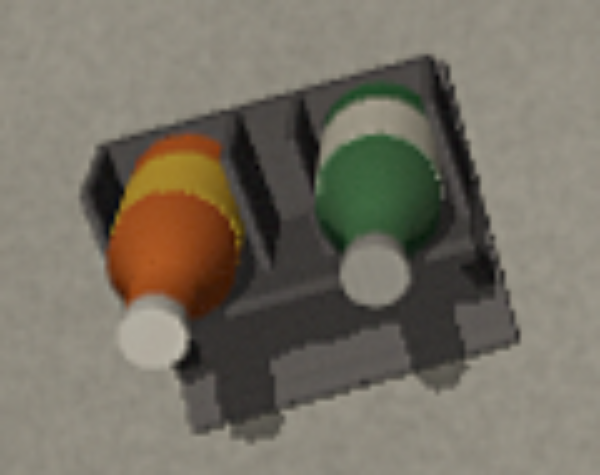

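The crop shows the juice bottle in the left pocket (a), cap at crop (155,330), with its axis parallel to the green bottle's. The rack yaw is about 15.6° and the crate yaw about 165°, and that crate yaw agrees with where its bottle stands. I'll take the jar first.

```bash
cat >> h.py <<'E'
from scipy.spatial.transform import Rotation as Ro
def delta(target,R=None):
    "tool-frame shift (current axes) and turn (deg rotvec) to go from the present pose to the target"
    from station import env
    s=env.read_state();Rc=Ro.from_rotvec(s["tool_rot"])
    d=Rc.inv().apply(np.array(target)-s["eef_pos"])
    t=np.degrees((Rc.inv()*R).as_rotvec()) if R is not None else None
    print("t",round(s["clock"],2),"pos",np.round(s["eef_pos"],4),"F",np.round(s["ft_force"],1),"w",round(s["width"],3),"\n shift",np.round(d,4),"turn",t if t is None else np.round(t,2), "yaw x",np.degrees(np.arctan2(*Rc.as_matrix()[1::-1,0])).round(1))
E
python3 -m handwheel '{"travel":[[0,0,0],[0,0,0],[0.04,-0.019,0],[0.04,-0.019,0],[0.04,-0.019,0],[0.04,-0.019,0],[0.04,-0.019,0],[0.04,-0.019,0]],"turn":[[0,0,-6],[0,0,-6],[0,0,0],[0,0,0],[0,0,0],[0,0,0],[0,0,0],[0,0,0]],"grip":[0.085,0.085,0.085,0.085,0.085,0.085,0.085,0.085]}'
python3 -c "
from h import *
delta([.394,-.338,.111])"
```

```text
clock: 0.9
eef_pos: [0.3544, -0.3957, 0.2528]
tool_rot: [-3.032, -0.821, 0.0]
ft_force: [0.8, -0.6, 0.8]
width: 0.992
t 0.9 pos [ 0.3544 -0.3957  0.2528] F [ 0.8 -0.6  0.8] w 0.992 
 shift [ 0.0632 -0.0297  0.1418] turn None yaw x 30.3
```

```bash
python3 -m handwheel '{"travel":[[0.032,-0.015,0],[0.031,-0.015,0],[0,0,0.035],[0,0,0.035],[0,0,0.035],[0,0,0.025],[0,0,0.012],[0,0,0]],"turn":[[0,0,0],[0,0,0],[0,0,0],[0,0,0],[0,0,0],[0,0,0],[0,0,0],[0,0,0]],"grip":[0.085,0.085,0.085,0.085,0.085,0.085,0.085,0.085]}'
python3 - <<'E'
from h import *
delta([.394,-.338,.111])
from station import grab_frame
cv2.imwrite("pics/w1.png",grab_frame("wrist")["pixels"])
E
```

```text
clock: 1.7
eef_pos: [0.3921, -0.3386, 0.1091]
tool_rot: [-3.028, -0.821, 0.003]
ft_force: [-0.8, 0.9, 0.4]
width: 0.996
t 1.7 pos [ 0.3921 -0.3386  0.1091] F [-0.8  0.9  0.4] w 0.996 
 shift [ 0.002   0.0004 -0.0019] turn None yaw x 30.3
```

View pics/w1.png

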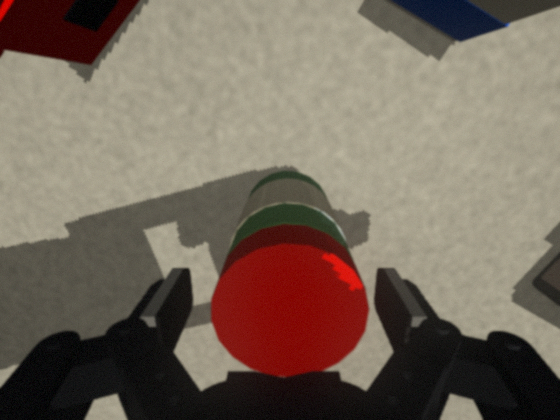

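The wrist view shows the lid (centre 290,308) well centred between the pads (about 185 and 385). I'll grip and lift.

```bash
python3 -m handwheel '{"travel":[[0.002,0,-0.002],[0,0,0],[0,0,0],[0,0,0],[0,0,0],[0,0,0],[0,0,-0.01],[0,0,-0.03]],"turn":[[0,0,0],[0,0,0],[0,0,0],[0,0,0],[0,0,0],[0,0,0],[0,0,0],[0,0,0]],"grip":[0.045,0.045,0.045,0.045,0.045,0.045,0.045,0.045]}'
python3 -c "
from h import *
delta([.5877,-.0769,.31])"
```

```text
clock: 2.55
eef_pos: [0.3928, -0.3366, 0.1503]
tool_rot: [-3.025, -0.82, 0.006]
ft_force: [0.0, 0.3, -3.7]
width: 0.71
t 2.55 pos [ 0.3928 -0.3366  0.1503] F [ 0.   0.3 -3.7] w 0.71 
 shift [ 0.299  -0.127  -0.1593] turn None yaw x 30.3
```

```bash
python3 -m handwheel '{"travel":[[0,0,-0.04],[0,0,-0.04],[0,0,-0.04],[0,0,-0.04],[0.038,-0.016,0],[0.038,-0.016,0],[0.038,-0.016,0],[0.038,-0.016,0]],"turn":[[0,0,0],[0,0,0],[0,0,0],[0,0,0],[0,0,0],[0,0,0],[0,0,0],[0,0,0]],"grip":[0.045,0.045,0.045,0.045,0.045,0.045,0.045,0.045]}'
python3 -m handwheel '{"travel":[[0.038,-0.016,0],[0.038,-0.016,0],[0.038,-0.016,0],[0.033,-0.015,0],[0,0,0],[0,0,0]],"turn":[[0,0,0],[0,0,0],[0,0,0],[0,0,0],[0,0,0],[0,0,0]],"grip":[0.045,0.045,0.045,0.045,0.045,0.045]}'
python3 -c "
from h import *
delta([.5877,-.0769,.118])
from station import grab_frame
cv2.imwrite('pics/s1.png',grab_frame('scene')['pixels'])"
```

```text
clock: 3.35
eef_pos: [0.494, -0.2053, 0.3133]
tool_rot: [-3.032, -0.821, 0.0]
ft_force: [0.5, -1.6, -4.4]
width: 0.707
clock: 3.95
eef_pos: [0.5886, -0.0775, 0.3128]
tool_rot: [-3.031, -0.824, 0.003]
ft_force: [0.0, 0.1, -4.2]
width: 0.705
t 3.95 pos [ 0.5886 -0.0775  0.3128] F [ 0.   0.1 -4.2] w 0.705 
 shift [-0.0002 -0.0008  0.1948] turn None yaw x 30.4
```

View pics/s1.png

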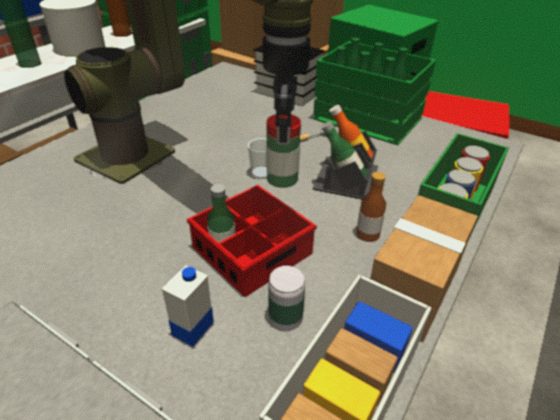

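The jar hangs upright above the crate's far corner (283,150), where place B is. Now lowering.

```bash
python3 -m handwheel '{"travel":[[0,0,0.04],[0,0,0.04],[0,0,0.035],[0,0,0.03],[0,0,0.025],[0,0,0.012],[0,0,0.008],[0,0,0]],"turn":[[0,0,0],[0,0,0],[0,0,0],[0,0,0],[0,0,0],[0,0,0],[0,0,0],[0,0,0]],"grip":[0.045,0.045,0.045,0.045,0.045,0.045,0.045,0.045]}'
python3 -m handwheel '{"travel":[[0,0,0.003],[0,0,0.002],[0,0,0]],"turn":[[0,0,0],[0,0,0],[0,0,0]],"grip":[0.045,0.045,0.045]}'
```

```text
clock: 4.8
eef_pos: [0.5885, -0.0787, 0.1231]
tool_rot: [-3.032, -0.82, 0.001]
ft_force: [-0.2, 0.2, -3.2]
width: 0.709
clock: 5.1
eef_pos: [0.5904, -0.0784, 0.1212]
tool_rot: [3.03, 0.821, 0.006]
ft_force: [-1.7, 0.5, 4.5]
width: 0.705
```

```bash
python3 -m handwheel '{"travel":[[0,0,0.002],[0,0,0]],"turn":[[0,0,0],[0,0,0]],"grip":[0.045,0.045]}'
```

```text
clock: 5.3
eef_pos: [0.5909, -0.0783, 0.1212]
tool_rot: [3.031, 0.821, 0.006]
ft_force: [-5.3, 2.4, 13.8]
width: 0.708
```

```bash
python3 -m handwheel '{"travel":[[0,0,-0.002],[0,0,0],[0,0,0],[0,0,-0.01],[0,0,-0.04],[0,0,-0.04],[0,0,-0.04],[0,0,-0.04]],"turn":[[0,0,0],[0,0,0],[0,0,0],[0,0,0],[0,0,0],[0,0,0],[0,0,0],[0,0,0]],"grip":[0.066,0.072,0.072,0.072,0.072,0.072,0.072,0.072]}'
python3 - <<'E'
from h import *
from station import grab_frame
f=grab_frame("top");P=cloud(f);Z=P[...,2]*(f["range_z"]>0);h=cv2.cvtColor(f["pixels"],cv2.COLOR_BGR2HSV).astype(int)
m=((h[...,0]<8)|(h[...,0]>172))&(h[...,1]>150)&(Z>.115)&(Z<.16);m[:,:270]=0;p=P[m];print(len(p),p.mean(0),p.min(0),p.max(0))
m=((h[...,0]<8)|(h[...,0]>172))&(h[...,1]>150)&(Z>.078)&(Z<.092);m[:,:270]=0;m[:,395:]=0;print(cv2.minAreaRect((P[m][:,:2]*1000).astype(np.float32)))
# carton approach: jaws along carton x (yaw +3) -> tool y at world 3 or -177; tool x = jaw+90
for a in(93,-87):
    R=Ro.from_euler("z",a,degrees=True)*Ro.from_euler("x",180,degrees=True);delta([.567,-.3407,.118],R)
E
```

```text
clock: 6.1
eef_pos: [0.5887, -0.0782, 0.2905]
tool_rot: [3.032, 0.822, 0.001]
ft_force: [-0.1, -0.9, -0.4]
width: 0.845
24 [ 0.60871867 -0.08976497  0.12846394] [ 0.60337877 -0.10317262  0.12573949] [ 0.61486975 -0.06300719  0.13128412]
((565.1087036132812, -72.0111312866211), (85.82174682617188, 251.83767700195312), 35.79829406738281)
t 6.15 pos [ 0.5916 -0.0788  0.2995] F [ 1.3 -0.6  5.8] w 0.844 
 shift [-0.1553  0.212   0.182 ] turn [  0.78  -0.22 -62.68] yaw x 30.3
t 6.15 pos [ 0.5916 -0.0788  0.2995] F [ 1.3 -0.6  5.8] w 0.844 
 shift [-0.1553  0.212   0.182 ] turn [ -0.25  -0.89 117.32] yaw x 30.3
```

```bash
python3 -m handwheel '{"travel":[[-0.0222,0.0303,0],[-0.0222,0.0303,0],[-0.0222,0.0303,0],[-0.0222,0.0303,0],[-0.0222,0.0303,0],[-0.0222,0.0303,0],[-0.0222,0.0303,0],[0,0,0]],"turn":[[0,0,0],[0,0,0],[0,0,0],[0,0,0],[0,0,0],[0,0,0],[0,0,0],[0,0,-7]],"grip":[0.075,0.075,0.075,0.075,0.075,0.075,0.075,0.075]}'
python3 -m handwheel '{"travel":[[0,0,0.01],[0,0,0.01],[0,0,0.01],[0,0,0.01],[0,0,0.01],[0,0,0.01],[0,0,0.01],[0,0,0]],"turn":[[0,0,-8],[0,0,-8],[0,0,-8],[0,0,-8],[0,0,-8],[0,0,-8],[0,0,-8],[0,0,0]],"grip":[0.075,0.075,0.075,0.075,0.075,0.075,0.075,0.075]}'
python3 - <<'E'
from h import *
R=Ro.from_euler("z",93,degrees=True)*Ro.from_euler("x",180,degrees=True);delta([.567,-.3407,.118],R)
from station import grab_frame
cv2.imwrite("pics/w2.png",grab_frame("wrist")["pixels"])
E
```

```text
clock: 6.95
eef_pos: [0.5607, -0.3439, 0.2881]
tool_rot: [2.976, 1.003, -0.001]
ft_force: [0.1, 0.0, -0.2]
width: 0.878
clock: 7.75
eef_pos: [0.561, -0.3392, 0.2165]
tool_rot: [-2.154, -2.282, 0.001]
ft_force: [-0.5, -0.6, -0.5]
width: 0.878
t 7.75 pos [ 0.561  -0.3392  0.2165] F [-0.5 -0.6 -0.5] w 0.878 
 shift [-0.002   0.0061  0.0984] turn [-0.15 -0.12  0.3 ] yaw x 93.3
```

View pics/w2.png

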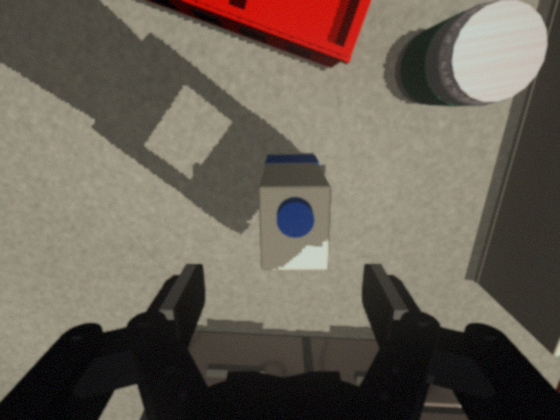

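The carton (centre 295,228) is square to the jaws and about 6 mm to the side, which agrees with the computed shift.

```bash
python3 -m handwheel '{"travel":[[-0.002,0.006,0.03],[0,0,0.03],[0,0,0.025],[0,0,0.013],[0,0,0],[0,0,0],[0,0,0],[0,0,0]],"turn":[[0,0,0],[0,0,0],[0,0,0],[0,0,0],[0,0,0],[0,0,0],[0,0,0],[0,0,0]],"grip":[0.075,0.075,0.075,0.075,0.075,0.035,0.035,0.035]}'
python3 -m handwheel '{"travel":[[0,0,0],[0,0,0],[0,0,0],[0,0,-0.01],[0,0,-0.03],[0,0,-0.04],[0,0,-0.04],[0,0,-0.03]],"turn":[[0,0,0],[0,0,0],[0,0,0],[0,0,0],[0,0,0],[0,0,6],[0,0,6],[0,0,6]],"grip":[0.035,0.035,0.035,0.035,0.035,0.035,0.035,0.035]}'
python3 -c "
from h import *
delta([.564,-.1657,.123],Ro.from_euler('z',75,degrees=True)*Ro.from_euler('x',180,degrees=True))"
```

```text
clock: 8.6
eef_pos: [0.5691, -0.3423, 0.123]
tool_rot: [2.154, 2.281, 0.001]
ft_force: [-1.3, -0.4, 5.7]
width: 0.555
clock: 9.4
eef_pos: [0.568, -0.3413, 0.273]
tool_rot: [2.49, 1.913, 0.001]
ft_force: [1.0, -0.2, -1.6]
width: 0.553
t 9.4 pos [ 0.568  -0.3413  0.273 ] F [ 1.  -0.2 -1.6] w 0.553 
 shift [ 0.1687 -0.0493  0.1499] turn [0.08 0.02 0.07] yaw x 75.1
```

```bash
python3 -m handwheel '{"travel":[[0.034,-0.01,0],[0.034,-0.01,0],[0.034,-0.01,0],[0.034,-0.01,0],[0.033,-0.009,0],[0,0,0],[0,0,0.03],[0,0,0.03]],"turn":[[0,0,0],[0,0,0],[0,0,0],[0,0,0],[0,0,0],[0,0,0],[0,0,0],[0,0,0]],"grip":[0.035,0.035,0.035,0.035,0.035,0.035,0.035,0.035]}'
python3 -m handwheel '{"travel":[[0,0,0.03],[0,0,0.025],[0,0,0.012],[0,0,0.008],[0,0,0.005],[0,0,0]],"turn":[[0,0,0],[0,0,0],[0,0,0],[0,0,0],[0,0,0],[0,0,0]],"grip":[0.035,0.035,0.035,0.035,0.035,0.035]}'
```

```text
clock: 10.2
eef_pos: [0.5638, -0.1657, 0.2109]
tool_rot: [2.484, 1.919, 0.002]
ft_force: [-0.9, -0.1, -3.2]
width: 0.554
clock: 10.8
eef_pos: [0.5636, -0.1657, 0.1307]
tool_rot: [2.487, 1.919, 0.0]
ft_force: [-0.5, -0.2, -2.8]
width: 0.553
```

```bash
python3 -m handwheel '{"travel":[[0,0,0.003],[0,0,0.002],[0,0,0.001],[0,0,0]],"turn":[[0,0,0],[0,0,0],[0,0,0],[0,0,0]],"grip":[0.035,0.035,0.035,0.035]}'
```

```text
clock: 11.2
eef_pos: [0.5645, -0.1658, 0.128]
tool_rot: [2.485, 1.918, 0.002]
ft_force: [-4.7, 2.3, 7.9]
width: 0.555
```

```bash
python3 -m handwheel '{"travel":[[0,0,-0.001],[0,0,0],[0,0,0],[0,0,-0.01],[0,0,-0.04],[0,0,-0.04],[0,0,-0.04],[0,0,-0.03]],"turn":[[0,0,0],[0,0,0],[0,0,0],[0,0,0],[0,0,0],[0,0,0],[0,0,0],[0,0,8]],"grip":[0.055,0.062,0.062,0.062,0.062,0.062,0.062,0.062]}'
cat >> h.py <<'E'
yr=np.radians(15.6);AX=np.array([-np.sin(np.radians(35))*np.cos(yr),-np.sin(np.radians(35))*np.sin(yr),np.cos(np.radians(35))])
zt=-AX;yt=np.array([np.sin(yr),-np.cos(yr),0]);RT=Ro.from_matrix(np.stack([np.cross(yt,zt),yt,zt],1))
TIP=np.array([.508,.292,.177])
E
python3 - <<'E'
from h import *
pre=TIP+.06*AX;print(pre)
delta([*pre[:2],.29],Ro.from_euler("z",15.6,degrees=True)*Ro.from_euler("x",180,degrees=True));delta(pre,RT)
from station import env;print(np.round(env.read_state()["joint_pos"],2))
E
```

```text
clock: 12.0
eef_pos: [0.5639, -0.1657, 0.2893]
tool_rot: [2.615, 1.735, 0.004]
ft_force: [0.0, -0.6, -0.3]
width: 0.726
[0.47485316 0.28274524 0.22614912]
t 12.0 pos [ 0.5639 -0.1657  0.2893] F [ 0.  -0.6 -0.3] w 0.726 
 shift [ 0.3785 -0.2564 -0.0016] turn [ 0.21 -0.11 51.52] yaw x 67.1
t 12.0 pos [ 0.5639 -0.1657  0.2893] F [ 0.  -0.6 -0.3] w 0.726 
 shift [ 0.3785 -0.2566  0.0622] turn [-15.52  32.47  49.93] yaw x 67.1
[-0.38 -0.03  1.75  0.    1.42  0.02]
```

```bash
python3 -m handwheel '{"travel":[[0.038,-0.0257,0],[0.038,-0.0257,0],[0.038,-0.0257,0],[0.038,-0.0257,0],[0.038,-0.0257,0],[0.038,-0.0257,0],[0.038,-0.0257,0],[0.038,-0.0257,0]],"turn":[[0,0,0],[0,0,0],[0,0,0],[0,0,0],[0,0,0],[0,0,0],[0,0,0],[0,0,0]],"grip":[0.062,0.062,0.062,0.062,0.062,0.062,0.062,0.062]}'
python3 -m handwheel '{"travel":[[0.038,-0.0257,0],[0.038,-0.0257,0],[0,0,0],[0,0,0],[0,0,0],[0,0,0],[0,0,0],[0,0,0]],"turn":[[0,0,0],[0,0,8],[0,0,8.5],[0,0,8.5],[0,0,8.5],[0,0,8.5],[0,0,8.5],[0,0,0]],"grip":[0.062,0.062,0.062,0.062,0.062,0.062,0.062,0.062]}'
python3 - <<'E'
from h import *
delta(TIP+.06*AX,RT)
from station import env;print(np.round(env.read_state()["joint_pos"],2))
E
```

```text
clock: 12.8
eef_pos: [0.4902, 0.196, 0.2862]
tool_rot: [2.615, 1.741, 0.002]
ft_force: [0.1, -0.5, -0.4]
width: 0.725
clock: 13.6
eef_pos: [0.4728, 0.2837, 0.2859]
tool_rot: [-3.107, -0.463, -0.001]
ft_force: [-0.6, 0.9, 0.1]
width: 0.723
t 13.6 pos [0.4728 0.2837 0.2859] F [-0.6  0.9  0.1] w 0.723 
 shift [0.0016 0.0015 0.0598] turn [-0.41 34.97  1.29] yaw x 16.9
[ 0.44 -0.11  1.83  0.    1.42  1.72]
```

```bash
python3 -m handwheel '{"travel":[[0.001,0.001,0],[0,0,0.01],[0,0,0],[0,0,0],[0,0,0],[0,0,0]],"turn":[[0,0,1.2],[0,7,0],[0,7,0],[0,7,0],[0,7,0],[0,7,0]],"grip":[0.062,0.062,0.062,0.062,0.062,0.062]}'
python3 - <<'E'
from h import *
delta(TIP+.06*AX,RT);delta(TIP-.02*AX,RT)
from station import grab_frame,env
s=env.read_state();f=grab_frame("wrist");cv2.imwrite("pics/w3.png",f["pixels"]);print(np.round(s["joint_pos"],2))
E
```

```text
clock: 14.2
eef_pos: [0.4742, 0.2831, 0.2764]
tool_rot: [-2.889, -0.401, -0.921]
ft_force: [-0.2, 0.6, 0.1]
width: 0.728
t 14.2 pos [0.4742 0.2831 0.2764] F [-0.2  0.6  0.1] w 0.728 
 shift [-0.0287  0.0004  0.0413] turn [-0.09 -0.36  0.19] yaw x 15.8
t 14.2 pos [0.4742 0.2831 0.2764] F [-0.2  0.6  0.1] w 0.728 
 shift [-0.0292  0.0006  0.1213] turn [-0.09 -0.36  0.19] yaw x 15.8
[ 0.5  -0.42  2.18 -0.18  0.79  1.88]
```

View pics/w3.png

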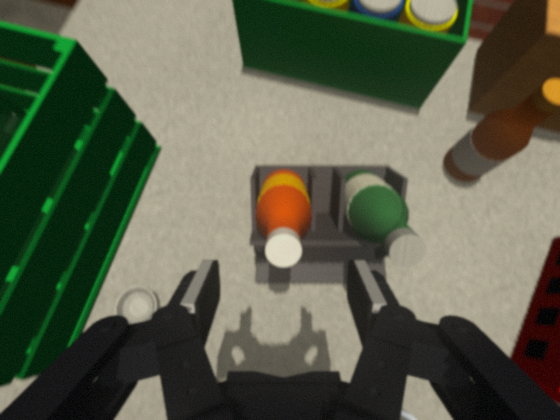

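The wrist view shows the juice bottle square to the jaws (cap 284,248). I'll check the cap position in tool coordinates from this camera's depth after lining up.

```bash
python3 -m handwheel '{"travel":[[-0.0145,0,0.015],[-0.0145,0,0.015],[0,0,0.01],[0,0,0],[0,0,0]],"turn":[[0,0,0],[0,0,0],[0,0,0],[0,0,0],[0,0,0]],"grip":[0.062,0.062,0.062,0.062,0.062]}'
python3 - <<'E'
from h import *
np.set_printoptions(precision=4,suppress=True)
delta(TIP-.02*AX,RT)
from station import grab_frame,env
f=grab_frame("wrist");T=f["tool_from_camera"];P=cloud(f)@T[:3,:3].T+T[:3,3];h=cv2.cvtColor(f["pixels"],cv2.COLOR_BGR2HSV).astype(int)
m=(h[...,1]<60)&(h[...,2]>150)&(f["range_z"]>0)&(abs(P[...,0])<.05)&(abs(P[...,1])<.04)&(P[...,2]<.1)&(P[...,2]>.02)
n,l,st,c=cv2.connectedComponentsWithStats(m.astype(np.uint8))
i=1+st[1:,4].argmax();p=P[l==i];print(st[i],p.mean(0),p.min(0),p.max(0))
q=p[p[:,2]<np.percentile(p[:,2],10)+.006];print("face",q.mean(0),cv2.minEnclosingCircle((q[:,:2]*1000).astype(np.float32)))
E
```

```text
clock: 14.75
eef_pos: [0.4742, 0.283, 0.2269]
tool_rot: [-2.893, -0.399, -0.913]
ft_force: [0.2, -0.9, 0.8]
width: 0.727
t 14.75 pos [0.4742 0.283  0.2269] F [ 0.2 -0.9  0.8] w 0.727 
 shift [-0.      0.0006  0.081 ] turn [-0.06 -0.02  0.1 ] yaw x 15.7
[ 261  212   45   47 1632] [0.0024 0.0015 0.0604] [-0.0129 -0.0122  0.058 ] [0.0152 0.015  0.0713]
face [0.0019 0.0015 0.06  ] ((1.025753140449524, 1.470514178276062), 14.211233139038086)
```

The cap face is at tool (1, 1.5, 60) mm, just as predicted. I'll advance 80 mm, grip, and draw it out along the axis.

```bash
python3 -m handwheel '{"travel":[[0.001,0.0015,0.02],[0,0,0.025],[0,0,0.02],[0,0,0.015],[0,0,0],[0,0,0],[0,0,0],[0,0,0]],"turn":[[0,0,0],[0,0,0],[0,0,0],[0,0,0],[0,0,0],[0,0,0],[0,0,0],[0,0,0]],"grip":[0.062,0.062,0.062,0.062,0.062,0.015,0.015,0.015]}'
python3 -m handwheel '{"travel":[[0,0,0],[0,0,0],[0,0,0],[0,0,0]],"turn":[[0,0,0],[0,0,0],[0,0,0],[0,0,0]],"grip":[0.015,0.015,0.015,0.015]}'
```

```text
clock: 15.6
eef_pos: [0.519, 0.2946, 0.1629]
tool_rot: [-2.89, -0.399, -0.915]
ft_force: [-2.5, -0.0, 3.0]
width: 0.312
clock: 16.0
eef_pos: [0.5191, 0.2946, 0.1628]
tool_rot: [-2.891, -0.399, -0.915]
ft_force: [-5.9, -1.0, 7.5]
width: 0.314
```

```bash
python3 -m handwheel '{"travel":[[0,0,-0.005],[0,0,-0.01],[0,0,-0.02],[0,0,-0.02],[0,0,-0.02],[0,0,-0.02],[0,0,-0.02],[0,0,-0.02]],"turn":[[0,0,0],[0,0,0],[0,0,0],[0,0,0],[0,0,0],[0,0,0],[0,0,0],[0,0,0]],"grip":[0.015,0.015,0.015,0.015,0.015,0.015,0.015,0.015]}'
python3 - <<'E'
from h import *
delta([.4985,-.0531,.34],Ro.from_euler("z",15.6,degrees=True)*Ro.from_euler("x",180,degrees=True))
from station import grab_frame
cv2.imwrite("pics/s2.png",grab_frame("scene")["pixels"])
E
```

```text
clock: 16.8
eef_pos: [0.4424, 0.2721, 0.27]
tool_rot: [-2.896, -0.399, -0.906]
ft_force: [0.5, -0.0, -2.5]
width: 0.313
t 16.8 pos [0.4424 0.2721 0.27  ] F [ 0.5 -0.  -2.5] w 0.313 
 shift [ 0.0118  0.3283 -0.0766] turn [ 3.000e-02 -3.474e+01  1.000e-01] yaw x 15.7
```

View pics/s2.png

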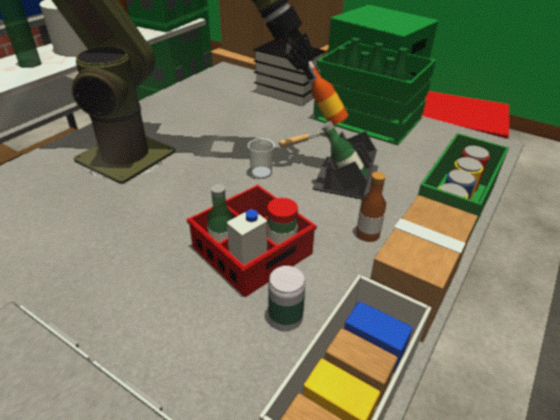

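The juice bottle is out, hanging at (328,98). The jar and carton stand upright in the crate (at 283,220 and 247,235), and the rack bottle is undisturbed. Next I raise it and untilt.

```bash
python3 -m handwheel '{"travel":[[0,0,-0.03],[0,0,-0.03],[0,0,0],[0,0,0],[0,0,0],[0,0,0],[0,0,0],[0,0,0]],"turn":[[0,0,0],[0,0,0],[0,-7,0],[0,-7,0],[0,-7,0],[0,-7,0],[0,-6.8,0],[0,0,0]],"grip":[0.015,0.015,0.015,0.015,0.015,0.015,0.015,0.015]}'
python3 - <<'E'
from h import *
# crate and place C from the rim now, via top depth (jar/carton masked by height)
delta([.4985,-.0531,.33],Ro.from_euler("z",15.6,degrees=True)*Ro.from_euler("x",180,degrees=True))
from station import grab_frame
f=grab_frame("top");P=cloud(f);Z=P[...,2]*(f["range_z"]>0);h=cv2.cvtColor(f["pixels"],cv2.COLOR_BGR2HSV).astype(int)
m=((h[...,0]<8)|(h[...,0]>172))&(h[...,1]>150)&(Z>.078)&(Z<.089);m[:,:270]=0;m[:,395:]=0;m[:150]=0;m[280:]=0
print(m.sum(),cv2.minAreaRect((P[m][:,:2]*1000).astype(np.float32)))
m=((h[...,0]<8)|(h[...,0]>172))&(h[...,1]>150)&(Z>.12)&(Z<.14);m[:,:270]=0;m[:,395:]=0;print("jar",cv2.minEnclosingCircle((P[m][:,:2]*1000).astype(np.float32)))
E
```

```text
clock: 17.65
eef_pos: [0.4123, 0.2636, 0.3187]
tool_rot: [3.111, 0.427, -0.0]
ft_force: [0.3, 0.3, -3.2]
width: 0.317
t 17.65 pos [0.4123 0.2636 0.3187] F [ 0.3  0.3 -3.2] w 0.317 
 shift [-0.0025  0.3282 -0.011 ] turn [0.06 0.01 0.05] yaw x 15.6
1054 ((531.5671997070312, -109.31248474121094), (194.31024169921875, 196.17491149902344), 74.95319366455078)
jar ((588.5247802734375, -76.98490905761719), 30.950742721557617)
```

```bash
python3 -m handwheel '{"travel":[[0,0.041,-0.01],[0,0.041,0],[0,0.041,0],[0,0.041,0],[0,0.041,0],[0,0.041,0],[0,0.041,0],[-0.0025,0.041,0]],"turn":[[0,0,0],[0,0,0],[0,0,0],[0,0,0],[0,0,0],[0,0,0],[0,0,0],[0,0,0]],"grip":[0.015,0.015,0.015,0.015,0.015,0.015,0.015,0.015]}'
python3 -m handwheel '{"travel":[[0,0,0],[0,0,0.03],[0,0,0.03],[0,0,0.03],[0,0,0.02],[0,0,0]],"turn":[[0,0,0],[0,0,0],[0,0,0],[0,0,0],[0,0,0],[0,0,0]],"grip":[0.015,0.015,0.015,0.015,0.015,0.015]}'
python3 - <<'E'
from h import *
delta([.4985,-.0531,.152],Ro.from_euler("z",15.6,degrees=True)*Ro.from_euler("x",180,degrees=True))
from station import grab_frame
f=grab_frame("scene")["pixels"];cv2.imwrite("pics/s3.png",cv2.resize(f[100:300,160:360],None,fx=3,fy=3))
E
```

```text
clock: 18.5
eef_pos: [0.4967, -0.054, 0.3303]
tool_rot: [3.111, 0.43, 0.009]
ft_force: [0.6, 0.6, -3.3]
width: 0.316
clock: 19.1
eef_pos: [0.4947, -0.0512, 0.2164]
tool_rot: [-3.109, -0.431, 0.004]
ft_force: [-0.4, 0.3, -3.0]
width: 0.31
t 19.1 pos [ 0.4947 -0.0512  0.2164] F [-0.4  0.3 -3. ] w 0.31 
 shift [0.0033 0.0031 0.0643] turn [-0.17  0.13  0.17] yaw x 15.8
```

View pics/s3.png

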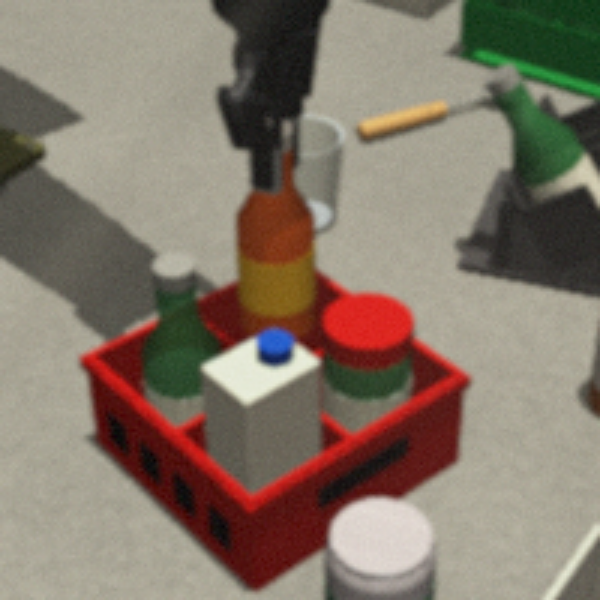

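The juice bottle (275,260 in the crop) hangs upright inside the back place, between the crate bottle and the jar. I'll lower it gently.

```bash
python3 -m handwheel '{"travel":[[0.003,0.003,0.01],[0,0,0.015],[0,0,0.015],[0,0,0.01],[0,0,0.006],[0,0,0.004],[0,0,0.002],[0,0,0]],"turn":[[0,0,0],[0,0,0],[0,0,0],[0,0,0],[0,0,0],[0,0,0],[0,0,0],[0,0,0]],"grip":[0.015,0.015,0.015,0.015,0.015,0.015,0.015,0.015]}'
```

```text
clock: 19.95
eef_pos: [0.5018, -0.0547, 0.1588]
tool_rot: [-3.112, -0.429, -0.006]
ft_force: [0.6, -0.5, -2.5]
width: 0.311
```

```bash
python3 -m handwheel '{"travel":[[0,0,0.003],[0,0,0.002],[0,0,0]],"turn":[[0,0,0],[0,0,0],[0,0,0]],"grip":[0.015,0.015,0.015]}'
```

```text
clock: 20.25
eef_pos: [0.5016, -0.0546, 0.1535]
tool_rot: [-3.111, -0.429, -0.005]
ft_force: [0.2, 0.3, -2.7]
width: 0.312
```

```bash
python3 -m handwheel '{"travel":[[0,0,0.002],[0,0,0.001],[0,0,0]],"turn":[[0,0,0],[0,0,0],[0,0,0]],"grip":[0.015,0.015,0.015]}'
```

```text
clock: 20.55
eef_pos: [0.5024, -0.0546, 0.1519]
tool_rot: [-3.112, -0.429, -0.008]
ft_force: [-1.0, 1.2, 4.2]
width: 0.311
```

It's on the floor of the place. Release and retreat.

```bash
python3 -m handwheel '{"travel":[[0,0,0],[0,0,0],[0,0,0],[0,0,-0.01],[0,0,-0.03],[0,0,-0.04],[0,0,-0.04],[0,0,-0.04]],"turn":[[0,0,0],[0,0,0],[0,0,0],[0,0,0],[0,0,0],[0,0,0],[0,0,0],[0,0,0]],"grip":[0.035,0.045,0.045,0.045,0.045,0.045,0.045,0.045]}'
python3 -m handwheel '{"travel":[[-0.03,0.03,0],[-0.03,0.03,0],[-0.03,0.03,0],[-0.03,0.03,0],[0,0.03,0],[0,0.03,0],[0,0.0,0],[0,0.0,0]],"turn":[[0,0,0],[0,0,0],[0,0,0],[0,0,0],[0,0,0],[0,0,0],[0,0,0],[0,0,0]],"grip":[0.045,0.045,0.045,0.045,0.045,0.045,0.045,0.045]}'
python3 - <<'E'
from h import *
np.set_printoptions(precision=4,suppress=True)
from station import grab_frame
f=grab_frame("top");P=cloud(f);Z=P[...,2]*(f["range_z"]>0)
g=grab_frame("scene")["pixels"]
im=np.zeros((480,800,3),np.uint8);im[:300,:400]=cv2.resize(f["pixels"],(400,300));im[:480,400:]=cv2.resize(g[80:320,150:350],(400,480));cv2.imwrite("pics/fin.png",im)
for n,(x,y,z0,z1) in dict(juice=(.4985,-.0531,.155,.18),jar=(.588,-.077,.115,.14),carton=(.564,-.166,.125,.144),cb=(.4775,-.1432,.155,.18),tonic=(.72,.087,.152,.18),can=(.69,-.22,.098,.12),tumb=(.371,.1535,.077,.1),rackb=(.536,.202,.155,.195)).items():
    p=P[(np.hypot(P[...,0]-x,P[...,1]-y)<.045)&(Z>z0)&(Z<z1)];print(n,len(p),p.mean(0) if len(p) else "", p.max(0)[2] if len(p) else "")
E
```

```text
clock: 21.35
eef_pos: [0.5009, -0.0547, 0.313]
tool_rot: [-3.112, -0.429, -0.007]
ft_force: [0.8, -0.1, 0.1]
width: 0.529
clock: 22.15
eef_pos: [0.4343, -0.2608, 0.3106]
tool_rot: [-3.111, -0.428, -0.005]
ft_force: [-0.6, 0.5, -0.2]
width: 0.529
juice 144 [ 0.4996 -0.0532  0.1686] 0.17234833737071176
jar 605 [ 0.5873 -0.0764  0.1284] 0.13452744773702321
carton 535 [ 0.561  -0.1648  0.138 ] 0.14365462125691422
cb 153 [ 0.4771 -0.1427  0.1681] 0.1734141565674006
tonic 142 [0.7201 0.087  0.163 ] 0.16802466285039025
can 572 [ 0.6891 -0.2186  0.1078] 0.11294205459569179
tumb 222 [0.3722 0.1554 0.0875] 0.09394820146309933
rackb 213 [0.539  0.2021 0.1733] 0.1853778845389976
```

View pics/fin.png

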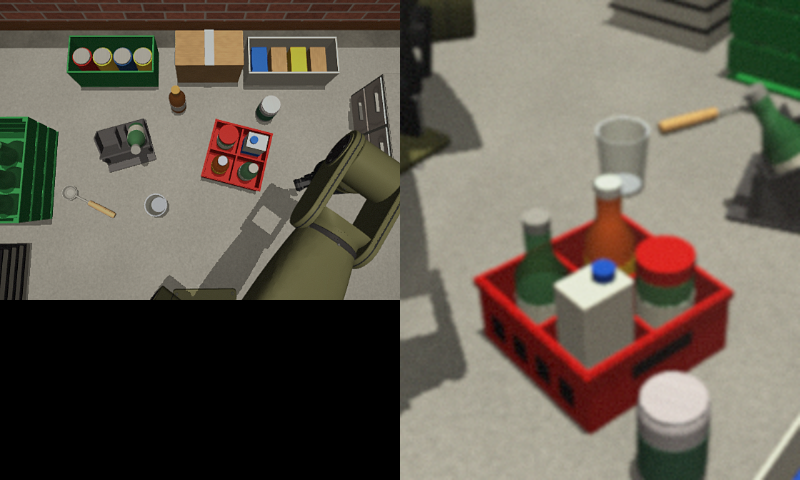

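All three items stand upright in their places (scene half: juice cap at 609,185, carton at 595,310, jar at 665,280). The other things are where they were and the robot is clear.

```bash
python3 -c "
from station import env
print(env.job_done())"
```

```text
the job is handed in; nothing more can be done
None
```

I packed the jar, the carton and the juice bottle into the crate's three empty places, one in each, and handed the job in at about 22 s of the 64 s allowed. No verdict was reported.

- **How it was done:** The bottle was gripped by the neck, drawn out along its 35° axis and turned upright. Each item was lowered until the wrist force showed contact, then released.
- **Packed items:** In the last images all three stand upright. Their tops are at 0.169, 0.128 and 0.138 m (bottle, jar, carton), within 3 mm of what standing on the crate floor gives. The bottle and jar are within about 2 mm of their place centres, the carton within about 3 mm.
- **Crate:** It had not moved when I measured it just before placing the bottle. I did not re-measure it after that, but it looks level in the last picture.
- **Other things:** The crate bottle, rack bottle, can, tumbler and tonic measured within about 3 mm of where they started. I checked the spoon only by eye. The gripper was clear of everything.
- **Small disagreement:** The jar and carton touched down about 5 mm higher at the tool than I calculated. I put that down to small errors in the grip height, since their measured top heights fit the floor.

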